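Tip the wooden heels into their bin

ROBOT

A 7-joint arm with a two-finger parallel gripper is mounted at the origin on the work surface. World frame = base frame: x ahead of the robot, y to its left, z up, the work surface at z = 0. Lengths are in mm, angles in rad, forces in N, time in s.
With the tool pointing down it reaches from about 425 to 875 mm from the base axis. Payload 8.4 kg.
Tool frame: the origin (TCP) lies midway between the tips of the shut fingers; the grasp point (between the pads) lies 19 mm behind it (r.hold_point_z is the distance from the TCP to the grasp point, in mm); z points along the fingers, y is the direction in which the jaws open and shut (so a half turn about z gives the same grasp; the last joint's range is limited). The gripper opens to 87 mm and grips with 3 to 60 N. Pads are 19 mm wide; open, the fingers measure 117 mm over their backs; the gripper's body (75 mm by 190 mm) begins 51 mm behind the grasp point.
Start: joints at [-1.308, 0.333, 0.04, 1.465, -0.013, 1.343, -0.059], TCP at [230.072, 607.89, 222.546] pointing down, gripper open.
Joint ranges: [-2.58, 2.58], [-0.38, 2.09], [-1.3, 1.39], [0.25, 2.4], [-1.5, 4.64], [0.08, 2.09], [-2.65, 2.65]. Speed limits (rad/s): [2.22, 2.22, 2.79, 2.79, 3.14, 3.14, 3.14].

INTERFACE

Orientations are given as a unit quaternion [w, x, y, z].
In Python, from workcell import sensors, viewer, finish_job, r gives the robot as it stands. The module is installed in compiled form; this text tells all that it offers.
- The arm moves only by the tool jog_arm, never from a script. Its argument "moves" is a list of rows, each a list of 7 numbers: the turn, a rotation vector about the tool's x, y, z in degrees, then the shift along the tool's x, y, z in m, then the closure in counts, from 0 (fully open) to 255 (shut). A call has exactly 8 rows; each row shifts and turns the commanded pose from where the row before left it, along the tool's axes as they then stand; what a row does not reach is not made up. A row lasts 1/12 s, in which the tool goes at most 41.7 mm and 7.16 degrees, less where a joint would pass 70% of its speed; a pose out of reach is approached as far as the arm can. A call with a gripper value outside its range is refused whole. The fingers move at their own pace and stop on an object; "force" is the grip in N (left out, the last holds). Time passes only in rows, so rows that do not move let the fingers close, or fill a call up. It gives the time, the measured TCP pose, the force and the opening at its end, in the units of the state.
- sensors.state(): the state, without advancing time (a new reading comes with each control period).
- viewer.grab_frame(name): name is "side" or "top" or "wrist"; returns a dict with "pixels" (400x640x3 uint8, red, green, blue), "depth" (400x640 float32, mm along the optical axis (not along the pixel's ray), 0 where there is no reading), "intrinsics" (3x3 intrinsics, pixels), "R" (3x3) and "t" (3): a world point X has camera coordinates R X + t; the wrist camera has in their place "tool_from_camera" (4x4, takes a point from camera to tool coordinates, whose origin is the TCP and whose axes are the flange's). Camera axes: x right, y down, z forward; pixel columns grow to the right and rows downward; lengths in mm; the calibration is good to about 2 mm. A picture is of the moment at which its call begins: read the wrist's pose just before it.
- finish_job(): hands the job in, once; it reports no verdict.
The state is a dict: "clock": time; "joints": joint angles; "joint_vel": joint speeds; "joint_efforts": joint torques, N m; "position": TCP position; "ee_rot": TCP orientation; "ft_force": force on the tool from outside, world axes, zero at the start; "moment": the same for the moment, N m; "gripper_width": opening from 0.0 (shut) to 1.0 (fully open).
Only numpy, scipy, OpenCV 4.12 (cv2) and the standard library are available. Lean on these libraries where they do the work, as an engineer would, in place of code of your own. Each camera call takes 0.05 s, during which the arm holds its last target. There are 200 camera calls.

TASK

Take the tray of wooden heels by its red bar, bring it level out from under the stand, set it down on the open bench and let go. Then take it by its wooden end handle and tip it, so that all three heels slide off into the blue bin that already holds a wooden heel, not the one with the black rubber heel. Set the empty tray down level on the bench, and leave the other things on the bench where they are.

Things in the scene. Friction and masses are not known exactly. Their poses are not given: they have to be found in the camera images.
- tray: aluminium tray, 200 mm long (x), 134 mm wide (y), floor 5 mm, walls 28 mm high and 4 mm thick on both sides and at the -x end; the +x end is open (the lip). Origin: centre of its underside, z up. About 0.26 kg, up to a third more or less, with three loose heels. Starts on the bench, handle end under the stand, lip towards -y.
- tray_bar (a point): middle of the red carrying bar of the tray: a flat bar fixed across the middle of the tray (along tray y), 10 mm thick (tray x), 22 mm high, from 56 to 78 mm above the tray's underside; this point is 67 mm up, above the tray's origin. Heels pass beneath it. Pinch it from above, fingers closing along tray x.
- tray_handle (a point): grip point of the wooden end handle: a plate 62 mm wide (tray y), 10 mm thick, 55 mm long, rising from the -x end wall and leaning outwards 30 degrees from vertical. Point: mid-thickness, 19 mm short of its upper end, at x -121, y 0, z 51 mm in the tray's frame; axes as the tray's. Pinch along its lean (fingers down and inwards), across its thickness, firmly (some 50 N).
- tray_lip (a point): middle of the lip edge of the tray at its underside: x = 100, y = 0, z = 0 mm in the tray's frame
- heel1: D-shaped heel block, 60 x 50 mm, 24 mm high (round end towards its +x); pale wood with a brown top, on the tray. Origin: centre of its underside. It slides on the tray only when that is tipped by some 25 to 40 degrees (friction varies); about 45 g.
- heel2: a second wooden heel, same as heel1
- heel3: a third wooden heel, same as heel1
- bin_near: open blue bin, 170 mm (x) by 200 mm (y), 90 mm high, walls 6 mm, floor 6 mm, fixed to the bench, the one nearer to the robot. Origin: centre of its underside. It holds either wood_sample or rubber_sample.
- bin_far: the same bin, farther from the robot; it holds the other sample
- wood_sample: D-shaped heel block, 60 x 50 mm, 24 mm high (round end towards its +x); of wood like those on the tray, lying in one of the two bins: that is the bin for the wooden heels. Origin: centre of its underside.
- rubber_sample: D-shaped heel block, 60 x 50 mm, 24 mm high (round end towards its +x); all black rubber, lying in the other bin. Origin: centre of its underside.
- stand: low fixed stand: a board 320 mm (x) by 200 mm (y), underside 90 mm and top 102 mm above the bench, on four 20 mm posts at its corners (centres 145 mm either side in x, 85 mm in y), with small boxes up to 50 mm high along its +y side. Origin: on the bench under the board's centre. Its -y edge is 100 mm from the origin; the tray's handle end is beneath that edge.
- glue_jar: amber jar with a yellow label, 64 mm across, 85 mm high, to be left alone; origin: centre of its underside
- polish_tin: flat red tin, 76 mm across, 28 mm high, to be left alone; origin: centre of its underside
- hammer: hammer lying on the bench, about 270 mm long, 40 mm high, its handle to -x and head to +x of its frame, to be left alone
- brush: brush lying on the bench, about 210 mm long, 40 mm high, its handle to -x of its frame, to be left alone
- spool: orange spool, 44 mm across, 53 mm high, to be left alone; origin: centre of its underside
- shoe_last: wooden shoe last, about 170 mm long, 90 mm high, to be left alone; origin under its middle

How it is judged (in metres and radians):
On the way, in this order (a step that is already met when the one before it is completed fails the run):
1. the tray is held by its red bar (distance between the grasp point and tray_bar below 0.07 m and contact force between the fingers and tray above 1 N), for 0.2 s.
2. the tray stands level on the open bench, its handle out from under the stand, all three heels still on it, and it has been let go (angle between tray's own z axis and vertical below 0.1 rad and height (world z) of tray between -0.005 and 0.008 m and linear speed of tray below 0.02 m/s and contact force between the fingers and tray below 0.1 N and y of tray_handle in the frame of stand below -0.115 m and x of heel1 in the frame of tray between -0.1 and 0.11 m and y of heel1 in the frame of tray between -0.07 and 0.07 m and z of heel1 in the frame of tray between -0.005 and 0.06 m and x of heel2 in the frame of tray between -0.1 and 0.11 m and y of heel2 in the frame of tray between -0.07 and 0.07 m and z of heel2 in the frame of tray between -0.005 and 0.06 m and x of heel3 in the frame of tray between -0.1 and 0.11 m and y of heel3 in the frame of tray between -0.07 and 0.07 m and z of heel3 in the frame of tray between -0.005 and 0.06 m), for 0.2 s.
3. the tray, held by its end handle, is being tipped with at least one heel still on it (angle between tray's own z axis and vertical above 0.3 rad and distance between the grasp point and tray_handle below 0.045 m and contact force between the fingers and tray above 0.1 N and ((x of heel1 in the frame of tray between -0.1 and 0.11 m and y of heel1 in the frame of tray between -0.07 and 0.07 m and z of heel1 in the frame of tray between -0.005 and 0.06 m) or (x of heel2 in the frame of tray between -0.1 and 0.11 m and y of heel2 in the frame of tray between -0.07 and 0.07 m and z of heel2 in the frame of tray between -0.005 and 0.06 m) or (x of heel3 in the frame of tray between -0.1 and 0.11 m and y of heel3 in the frame of tray between -0.07 and 0.07 m and z of heel3 in the frame of tray between -0.005 and 0.06 m))), for 0.05 s.
At the end, for the whole second after the job is handed in: all three wooden heels lie at rest inside the bin that holds the wooden sample (within its walls, not perched on its rim), the rubber sample lies in the other bin, and the tray stands level (within 0.1 rad) and at rest on the bench, let go ((((x of wood_sample in the frame of bin_near between -0.085 and 0.085 m and y of wood_sample in the frame of bin_near between -0.1 and 0.1 m and z of wood_sample in the frame of bin_near between -0.005 and 0.095 m) and (x of rubber_sample in the frame of bin_far between -0.085 and 0.085 m and y of rubber_sample in the frame of bin_far between -0.1 and 0.1 m and z of rubber_sample in the frame of bin_far between -0.005 and 0.095 m) and (x of heel1 in the frame of bin_near between -0.085 and 0.085 m and y of heel1 in the frame of bin_near between -0.1 and 0.1 m and z of heel1 in the frame of bin_near between -0.005 and 0.095 m) and (x of heel2 in the frame of bin_near between -0.085 and 0.085 m and y of heel2 in the frame of bin_near between -0.1 and 0.1 m and z of heel2 in the frame of bin_near between -0.005 and 0.095 m) and (x of heel3 in the frame of bin_near between -0.085 and 0.085 m and y of heel3 in the frame of bin_near between -0.1 and 0.1 m and z of heel3 in the frame of bin_near between -0.005 and 0.095 m)) or ((x of wood_sample in the frame of bin_far between -0.085 and 0.085 m and y of wood_sample in the frame of bin_far between -0.1 and 0.1 m and z of wood_sample in the frame of bin_far between -0.005 and 0.095 m) and (x of rubber_sample in the frame of bin_near between -0.085 and 0.085 m and y of rubber_sample in the frame of bin_near between -0.1 and 0.1 m and z of rubber_sample in the frame of bin_near between -0.005 and 0.095 m) and (x of heel1 in the frame of bin_far between -0.085 and 0.085 m and y of heel1 in the frame of bin_far between -0.1 and 0.1 m and z of heel1 in the frame of bin_far between -0.005 and 0.095 m) and (x of heel2 in the frame of bin_far between -0.085 and 0.085 m and y of heel2 in the frame of bin_far between -0.1 and 0.1 m and z of heel2 in the frame of bin_far between -0.005 and 0.095 m) and (x of heel3 in the frame of bin_far between -0.085 and 0.085 m and y of heel3 in the frame of bin_far between -0.1 and 0.1 m and z of heel3 in the frame of bin_far between -0.005 and 0.095 m))) and angle between tray's own z axis and vertical below 0.1 rad and height (world z) of tray between -0.005 and 0.008 m and linear speed of tray below 0.02 m/s and contact force between the fingers and tray below 0.1 N and linear speed of each of heel1, heel2, heel3 below 0.03 m/s); the robot touches nothing.
It fails at once if the tray is tipped by more than 0.4 rad without being held at its end handle (angle between tray's own z axis and vertical above 0.4 rad and distance between the grasp point and tray_handle above 0.07 m).
It fails at once if one of the other things on the bench is moved by more than 30 mm (distance of any of glue_jar, polish_tin, hammer, brush, spool, shoe_last from where it was at the start of the episode above 0.03 m).
It also fails if it takes over 66 s, if anything falls off the work surface, if the arm or the gripper's body presses on something with over 40 N, if the wrist force passes 120 N, or if a joint passes its speed limit or range.

## Working session

There is one attempt and no reset: what is moved stays moved. The work goes in short steps, Python scripts to look and compute and a tool call to move; the robot and the scene stay as the last step left them, time stands still between calls to the robot, and variables do not carry over. Pictures are saved under pics/ and viewed, about 8 in all and at most 12, crops included, and the job is handed in when it is done.

Besides the shell and the picture viewer there is one more tool, called after ">>>" as a command line: name --pt "numbers of a row" for each row, then --argument value for the rest. jog_arm: Moves the arm, as the interface text tells. Its arguments: {"type":"object","properties":{"moves":{"type":"array","items":{"type":"array","items":{"type":"number"}}},"force":{"type":"number"}},"required":["moves"]}

```bash
mkdir -p pics; cat > h.py <<'E'
import numpy as np, cv2
from scipy.spatial.transform import Rotation as R
from workcell import sensors, viewer, finish_job, r
def save(f,name,crop=None,s=1):
    p=f["pixels"][:,:,::-1]
    if crop: x0,y0,x1,y1=crop; p=p[y0:y1,x0:x1]
    cv2.imwrite("pics/"+name,cv2.resize(p,None,fx=s,fy=s,interpolation=cv2.INTER_CUBIC))
def cloud(f,st=None):
    K=f["intrinsics"];d=f["depth"].astype(float)
    v,u=np.mgrid[0:400,0:640]
    c=np.stack([(u-K[0,2])/K[0,0]*d,(v-K[1,2])/K[1,1]*d,d],-1)
    if "R" in f: w=(c-np.array(f["t"]))@np.array(f["R"])
    else:
        T=np.array(f["tool_from_camera"]);q=np.array(st["ee_rot"])
        w=(c@T[:3,:3].T+T[:3,3])@R.from_quat(q[[1,2,3,0]]).as_matrix().T+np.array(st["position"])
    w[d==0]=np.nan
    return w
E
python3 - <<'E'
from h import *
print(sensors.state()["ee_rot"],r.hold_point_z)
for n in("top","side"):
    f=viewer.grab_frame(n);save(f,n+"0.png");np.savez(n+"0.npz",w=cloud(f),p=f["pixels"])
E
```

```text
[-8.25278567e-05  1.79923994e-01  9.83680209e-01 -7.72450514e-04] 18.700000000000003
```

View pics/top0.png

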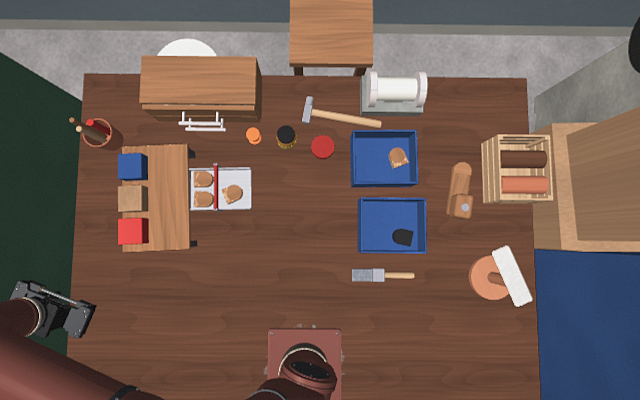

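View pics/side0.png

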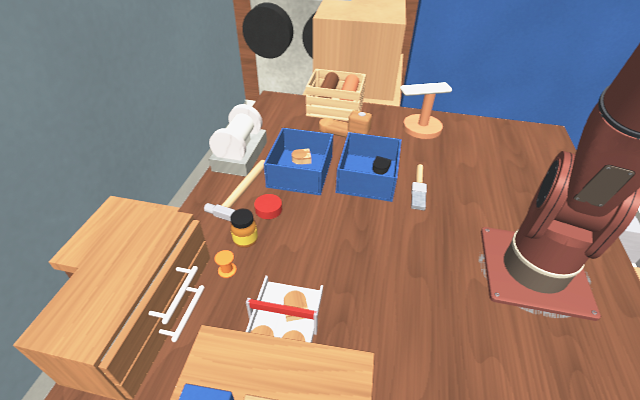

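The top view shows image up = +x and left = +y. The stand is at (155,197) and the tray at (220,188), with its red bar at column 215. The wood sample is in the far bin (398,157) and the rubber in the near bin (402,237). The open bench lies between the tray and the bins; the jar (286,137), spool (253,135) and tin (322,147) are near the far bin.

```bash
python3 - <<'E'
from h import *
z=np.load("top0.npz");w=z["w"];p=z["p"].astype(int)
hsv=cv2.cvtColor(z["p"],cv2.COLOR_RGB2HSV)
def show(n,m):
    q=w[m];q=q[~np.isnan(q[:,0])];c,(a,b),t=cv2.minAreaRect(q[:,:2].astype(np.float32))
    print(n,len(q),"c",np.round(c),"size",np.round([a,b]),"ang",round(t,1),"zmed",np.round(np.median(q[:,2])),"min/max",np.round(np.percentile(q,[1,99],axis=0)[:,:2]).tolist())
def box(x0,y0,x1,y1):
    m=np.zeros(w.shape[:2],bool);m[y0:y1,x0:x1]=1;return m
red=((hsv[...,0]<6)|(hsv[...,0]>174))&(hsv[...,1]>170)
show("bar",red&box(208,155,225,222)&(w[...,2]>60))
show("tray walls",box(185,160,258,215)&(w[...,2]>20)&(w[...,2]<34)&(hsv[...,1]<60))
show("tray floor",box(185,160,258,215)&(w[...,2]<34)&(w[...,2]>1)&(hsv[...,1]<50))
show("stand",box(110,140,195,255)&(w[...,2]>95)&(w[...,2]<108))
show("binfar",box(340,125,425,192)&(w[...,2]>84)&(w[...,2]<96)&(hsv[...,0]>100))
show("binnear",box(350,193,435,258)&(w[...,2]>84)&(w[...,2]<96)&(hsv[...,0]>100))
for n,b in dict(tin=(308,132,338,162),jar=(272,120,300,152),spool=(243,125,264,146),hammer=(298,92,385,130),last=(443,158,478,220),drawerhandle=(175,105,230,135)).items(): show(n,box(*b)&(w[...,2]>8))
E
```

```text
bar 133 c [558. 279.] size [133.   9.] ang 0.9 zmed 77.0 min/max [[495.0, 275.0], [623.0, 284.0]]
tray walls 223 c [557. 280.] size [142. 196.] ang 1.4 zmed 28.0 min/max [[488.0, 185.0], [626.0, 378.0]]
tray floor 1547 c [568. 280.] size [157. 200.] ang 1.0 zmed 7.0 min/max [[492.0, 181.0], [632.0, 379.0]]
stand 4887 c [522. 454.] size [321. 202.] ang 2.7 zmed 103.0 min/max [[364.0, 352.0], [679.0, 548.0]]
binfar 512 c [ 654. -245.] size [171. 200.] ang 0.5 zmed 89.0 min/max [[568.0, -344.0], [740.0, -145.0]]
binnear 464 c [ 442. -268.] size [168. 201.] ang 0.3 zmed 90.0 min/max [[358.0, -367.0], [526.0, -169.0]]
tin 431 c [706. -48.] size [80. 89.] ang 88.9 zmed 28.0 min/max [[662.0, -88.0], [733.0, -16.0]]
jar 386 c [720.  65.] size [60. 60.] ang 52.3 zmed 84.0 min/max [[692.0, 35.0], [749.0, 96.0]]
spool 172 c [738. 178.] size [60. 41.] ang 41.3 zmed 53.0 min/max [[710.0, 152.0], [752.0, 193.0]]
hammer 1360 c [ 831. -123.] size [271. 116.] ang 87.3 zmed 27.0 min/max [[770.0, -251.0], [872.0, 11.0]]
last 1235 c [ 558. -496.] size [ 63. 188.] ang 80.2 zmed 34.0 min/max [[466.0, -531.0], [647.0, -456.0]]
drawerhandle 1286 c [766. 328.] size [ 60. 200.] ang 2.4 zmed 122.0 min/max [[739.0, 234.0], [797.0, 415.0]]
```

>>> jog_arm --pt "0 0 -6.9 0 0 0 0" --pt "0 0 -6.9 0 0 0 0" --pt "0 0 -6.9 0 0 0 0" --pt "0 0 0 -0.028 -0.028 0 0" --pt "0 0 0 -0.028 -0.028 0 0" --pt "0 0 0 -0.028 -0.028 0 0" --pt "0 0 0 -0.028 -0.028 0 0" --pt "0 0 0 -0.028 -0.028 0 0" --force 40

```text
clock: 0.77
position: [370.9, 466.1, 222.2]
ee_rot: [-0.0, 0.0, 1.0, -0.0]
ft_force: [1.0, 0.4, -0.2]
gripper_width: 0.998
```

>>> jog_arm --pt "0 0 0 -0.028 -0.028 0 0" --pt "0 0 0 -0.028 -0.028 0 0" --pt "0 0 0 -0.028 -0.028 0 0" --pt "0 0 0 -0.028 -0.028 0 0" --pt "0 0 0 -0.028 -0.028 0 0" --pt "0 0 0 -0.028 -0.028 0 0" --pt "0 0 0 -0.02 -0.019 0 0" --pt "0 0 0 0 0 0 0"

```text
clock: 1.43
position: [562.3, 273.5, 222.2]
ee_rot: [0.001, 0.005, 1.0, -0.002]
ft_force: [-0.5, -0.4, 0.1]
gripper_width: 0.999
```

```bash
python3 - <<'E'
from h import *
s=sensors.state();f=viewer.grab_frame("wrist");w=cloud(f,s);save(f,"w1.png")
hsv=cv2.cvtColor(f["pixels"],cv2.COLOR_RGB2HSV)
print(s["position"],s["joints"])
m=((hsv[...,0]<6)|(hsv[...,0]>174))&(hsv[...,1]>150)&(abs(w[...,2]-75)<10)&(abs(w[...,1]-280)<25)
q=w[m];print(m.sum())
if m.sum(): 
    print(cv2.minAreaRect(q[:,:2].astype(np.float32)),np.percentile(q,[2,98],axis=0),np.polyfit(q[:,0],q[:,1],1))
E
```

```text
[562.34400978 273.49245116 222.18228279] [-0.72716919  0.28498604  0.25002093  1.54015326 -0.06787512  1.32558226
  1.09073629]
912
((558.6087646484375, 279.28900146484375), (134.22988891601562, 10.162538528442383), 2.357414960861206) [[493.47307265 275.61549968  78.0860957 ]
 [622.3996534  285.52025741  80.90370171]] [2.62223872e-02 2.65335136e+02]
```

>>> jog_arm --pt "0 0 -1.5 0 -0.001 0 0" --pt "0 0 0 0 0 0.035 0" --pt "0 0 0 0 0 0.035 0" --pt "0 0 0 0 0 0.035 0" --pt "0 0 0 0 0 0.035 0" --pt "0 0 0 0 0 0.033 0" --pt "0 0 0 0 0 0 0" --pt "0 0 0 0 0 0 0"

```text
clock: 2.15
position: [556.0, 280.0, 48.4]
ee_rot: [-0.002, -0.013, 1.0, -0.001]
ft_force: [0.7, -0.0, 1.1]
gripper_width: 1.002
```

>>> jog_arm --pt "0 0 0 0 0 0 255" --pt "0 0 0 0 0 0 255" --pt "0 0 0 0 0 0 255" --pt "0 0 0 0 0 0 255" --pt "0 0 0 0 0 0 255" --pt "0 0 0 0 0 0 255" --pt "0 0 0 0 0 0 255" --pt "0 0 0 0 0 0 255"

```text
clock: 2.82
position: [557.9, 279.7, 49.6]
ee_rot: [-0.0, -0.013, 1.0, -0.0]
ft_force: [0.6, 0.4, -0.0]
gripper_width: 0.479
```

>>> jog_arm --pt "0 0 0 0 0 0 255" --pt "0 0 0 0 0 0 255" --pt "0 0 0 0 0 0 255" --pt "0 0 0 0 0 0 255" --pt "0 0 0 0 0 0 255" --pt "0 0 0 0 0 0 255" --pt "0 0 0 0 0 0 255" --pt "0 0 0 0 0 0 255"

```text
clock: 3.48
position: [557.8, 279.6, 49.5]
ee_rot: [-0.0, -0.013, 1.0, -0.0]
ft_force: [0.5, 0.0, -0.4]
gripper_width: 0.111
```

>>> jog_arm --pt "0 0 0 0 0 0 255" --pt "0 0 0 0 0 0 255" --pt "0 0 0 0 0 0 255" --pt "0 0 0 0 0 -0.002 255" --pt "0 0 0 0 0 -0.002 255" --pt "0 0 0 0 0 -0.002 255" --pt "0 0 0 0 0 0 255" --pt "0 0 0 0 0 0 255"

```text
clock: 4.15
position: [557.9, 279.8, 55.6]
ee_rot: [0.0, -0.013, 1.0, 0.0]
ft_force: [-0.2, 0.1, -3.6]
gripper_width: 0.112
```

>>> jog_arm --pt "0 0 0 0 -0.005 0 255" --pt "0 0 0 0 -0.01 0 255" --pt "0 0 0 0 -0.015 0 255" --pt "0 0 0 0 -0.02 0 255" --pt "0 0 0 0 -0.02 0 255" --pt "0 0 0 0 -0.02 0 255" --pt "0 0 0 0 -0.02 0 255" --pt "0 0 0 0 -0.02 0 255"

```text
clock: 4.82
position: [561.0, 146.7, 55.6]
ee_rot: [-0.0, -0.012, 1.0, -0.0]
ft_force: [0.2, -0.7, -3.8]
gripper_width: 0.114
```

>>> jog_arm --pt "0 0 0 0 -0.02 0 255" --pt "0 0 0 0 -0.02 0 255" --pt "0 0 0 0 -0.02 0 255" --pt "0 0 0 0 -0.02 0 255" --pt "0 0 0 0 -0.02 0 255" --pt "0 0 0 0 -0.012 0 255" --pt "0 0 0 0 -0.006 0 255" --pt "0 0 0 0 0 0 255"

```text
clock: 5.48
position: [564.1, 29.6, 55.6]
ee_rot: [0.0, -0.011, 1.0, -0.0]
ft_force: [-1.0, 0.1, -3.9]
gripper_width: 0.114
```

```bash
python3 - <<'E'
from h import *
s=sensors.state();print(s["position"],s["ee_rot"],s["joints"].round(2))
f=viewer.grab_frame("side");save(f,"s1.png",(200,120,520,400),2)
E
```

```text
[564.08742734  29.60414467  55.63043072] [ 1.04346722e-05 -1.13500353e-02  9.99935558e-01 -2.36726778e-04] [-0.4   0.32  0.32  1.87 -0.12  0.97  1.56]
```

View pics/s1.png

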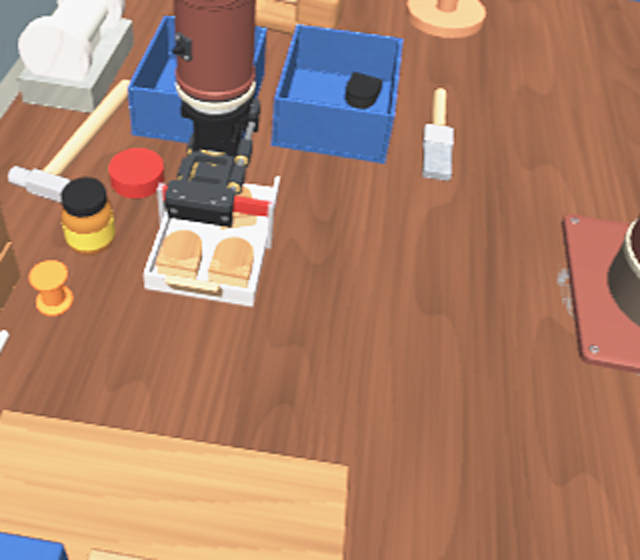

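The tray is level, out from under the stand, with the heels still on it and clear bench around. I'll lower it and release.

>>> jog_arm --pt "0 0 0 0 0 0.002 255" --pt "0 0 0 0 0 0.002 255" --pt "0 0 0 0 0 0.002 255" --pt "0 0 0 0 0 0 255" --pt "0 0 0 0 0 0 0" --pt "0 0 0 0 0 0 0" --pt "0 0 0 0 0 0 0" --pt "0 0 0 0 0 0 0"

```text
clock: 6.2
position: [564.5, 31.9, 49.8]
ee_rot: [0.0, -0.013, 1.0, 0.0]
ft_force: [-0.2, -0.1, -0.4]
gripper_width: 0.331
```

>>> jog_arm --pt "0 0 0 0 0 0 0" --pt "0 0 0 0 0 0 0" --pt "0 0 0 0 0 0 0" --pt "0 0 0 0 0 0 0" --pt "0 0 0 0 0 -0.03 0" --pt "0 0 0 0 0 -0.04 0" --pt "0 0 0 0 0 -0.04 0" --pt "0 0 0 0 0 -0.04 0"

```text
clock: 6.87
position: [563.8, 31.5, 201.2]
ee_rot: [-0.0, -0.013, 1.0, -0.0]
ft_force: [2.3, -0.3, 1.2]
gripper_width: 0.932
```

>>> jog_arm --pt "0 0 0 0 0.034 0 0" --pt "0 0 0 0 0.034 0 0" --pt "0 0 0 0 0.034 0 0" --pt "0 0 0 0 0.035 0 0" --pt "0 0 0 0 0.035 0 0" --pt "6 0 0 0 0 0 0" --pt "6 0 0 0 0 0 0" --pt "6 0 0 0 0 0 0"

```text
clock: 7.53
position: [560.4, 204.1, 200.7]
ee_rot: [0.003, -0.012, 0.987, -0.158]
ft_force: [-0.8, 0.1, -0.3]
gripper_width: 0.999
```

>>> jog_arm --pt "6 0 0 0 0 0 0" --pt "6 0 0 0 0 0 0" --pt "0 0 0 0 0 0 0" --pt "0 0 0 0 0 0 0" --pt "0 0 0 0 0 0 0" --pt "0 0 0 0 0 0 0" --pt "0 0 0 0 0 0 0" --pt "0 0 0 0 0 0 0"

```text
clock: 8.2
position: [560.3, 202.4, 200.5]
ee_rot: [0.004, -0.011, 0.966, -0.258]
ft_force: [-0.3, -0.5, 0.8]
gripper_width: 0.998
```

```bash
python3 - <<'E'
from h import *
s=sensors.state();f=viewer.grab_frame("wrist");w=cloud(f,s);save(f,"w2.png")
q=s["ee_rot"];M=R.from_quat(q[[1,2,3,0]]).as_matrix();print(s["position"],M.round(3).tolist(),s["joints"].round(2))
hsv=cv2.cvtColor(f["pixels"],cv2.COLOR_RGB2HSV)
np.savez("w2.npz",w=w,hsv=hsv)
m=(abs(w[...,2]-78)<7)&((hsv[...,0]<6)|(hsv[...,0]>174))&(hsv[...,1]>150)&(abs(w[...,1]-35)<40)
b=w[m];print("bar",m.sum(),b[:,:3].mean(0) if m.sum() else 0)
m=(w[...,2]>34)&(w[...,2]<75)&(w[...,1]>120)&(w[...,1]<185)&(abs(w[...,0]-561)<45)
b=w[m];print("handle",m.sum(),np.percentile(b,[3,50,97],axis=0).round(1))
E
```

```text
[560.34519638 202.41913161 200.49957345] [[-1.0, -0.02, 0.013], [-0.023, 0.867, -0.498], [-0.001, -0.498, -0.867]] [-0.85  0.44  0.24  1.49  0.33  1.53  0.91]
bar 1076 [561.68670021  36.39362371  77.27164344]
handle 793 [[530.4 141.2  40.2]
 [558.  162.1  68.3]
 [589.1 167.4  71.3]]
```

View pics/w2.png

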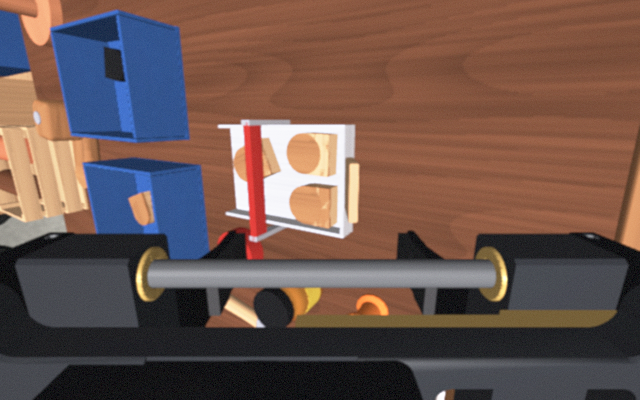

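Heels (315,155), (313,203) and (258,160) are on the tray, the handle at (353,192) is free, and the fingers straddle the approach line. I approach half closed.

>>> jog_arm --pt "0 0 0 0 0.032 0 128" --pt "0 0 0 0 0 0.03 128" --pt "0 0 0 0 0 0.03 128" --pt "0 0 0 0 0 0.03 128" --pt "0 0 0 0 0 0 128" --pt "0 0 0 0 0 0 128" --pt "0 0 0 0 0 0 128" --pt "0 0 0 0 0 0 128" --force 55

```text
clock: 8.92
position: [561.1, 187.9, 107.2]
ee_rot: [0.004, -0.013, 0.966, -0.258]
ft_force: [-1.2, 0.5, 0.7]
gripper_width: 0.529
```

>>> jog_arm --pt "0 0 0 0 0 0.02 128" --pt "0 0 0 0 0 0.02 128" --pt "0 0 0 0 0 0.02 128" --pt "0 0 0 0 0 0.015 128" --pt "0 0 0 0 0 0.008 128" --pt "0 0 0 0 0 0 128" --pt "0 0 0 0 0 0 128" --pt "0 0 0 0 0 0 128"

```text
clock: 9.58
position: [562.1, 146.4, 34.9]
ee_rot: [0.004, -0.013, 0.966, -0.258]
ft_force: [0.2, 0.7, -1.1]
gripper_width: 0.497
```

```bash
python3 - <<'E'
from h import *
f=viewer.grab_frame("side");save(f,"s2.png",(200,200,400,350),4)
s=sensors.state();print(s["position"],s["ft_force"],s["gripper_width"])
E
```

```text
[562.0480634  146.38305548  34.81337496] [ 0.30449899  0.10601619 -0.16132499] 0.4981855568625989
```

View pics/s2.png

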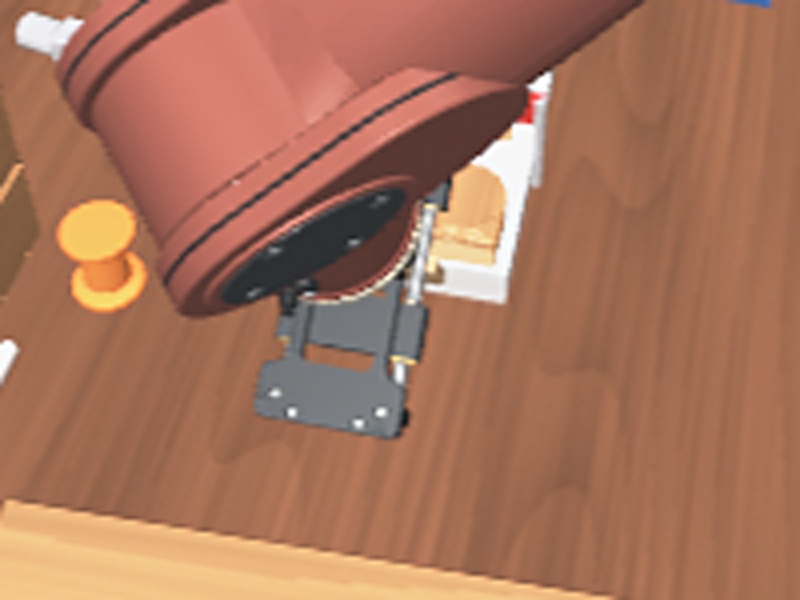

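The gripper straddles the handle at about (435,270) and nothing touches. I nudge 2 mm and close.

>>> jog_arm --pt "0 0 0 0 -0.002 0 200" --pt "0 0 0 0 0 0 255" --pt "0 0 0 0 0 0 255" --pt "0 0 0 0 0 0 255" --pt "0 0 0 0 0 0 255" --pt "0 0 0 0 0 0 255" --pt "0 0 0 0 0 0 255" --pt "0 0 0 0 0 0 255" --force 58

```text
clock: 10.3
position: [561.3, 143.4, 34.5]
ee_rot: [0.003, -0.013, 0.966, -0.259]
ft_force: [1.5, 0.1, -2.2]
gripper_width: 0.111
```

>>> jog_arm --pt "0 0 0 0 0 0 255" --pt "0 0 0 0 0 0 255" --pt "0 0 0 0 0 0 255" --pt "0 0 0 0 0 0 255" --pt "0 0 0 0 0 0 255" --pt "0 0 0 0 0 0 255" --pt "0 0 0 0 0 0 255" --pt "0 0 0 0 0 0 255"

```text
clock: 10.97
position: [561.4, 143.3, 34.7]
ee_rot: [0.003, -0.012, 0.966, -0.259]
ft_force: [0.3, 0.1, -2.5]
gripper_width: 0.112
```

>>> jog_arm --pt "0 0 0 0 -0.0025 -0.0043 255" --pt "0 0 0 0 -0.005 -0.0087 255" --pt "0 0 0 0 -0.01 -0.0173 255" --pt "0 0 0 0 -0.01 -0.0173 255" --pt "0 0 0 0 -0.01 -0.0173 255" --pt "0 0 0 0 -0.01 -0.0173 255" --pt "0 0 0 0 -0.01 -0.0173 255" --pt "0 0 0 0 -0.01 -0.0173 255"

```text
clock: 11.63
position: [561.2, 142.9, 171.6]
ee_rot: [0.003, -0.012, 0.966, -0.259]
ft_force: [0.8, 0.3, -3.8]
gripper_width: 0.108
```

>>> jog_arm --pt "0 0 0 0 -0.01 -0.0173 255" --pt "0 0 0 0 -0.01 -0.0173 255" --pt "0 0 0 0 -0.005 -0.0087 255" --pt "0 0 0 0 0 0 255" --pt "0 0 0 -0.01 0 0 255" --pt "0 0 0 -0.015 0 0 255" --pt "0 0 0 -0.015 0 0 255" --pt "0 0 0 -0.015 0 0 255"

```text
clock: 12.3
position: [616.9, 144.4, 217.9]
ee_rot: [0.002, -0.013, 0.966, -0.259]
ft_force: [0.1, -0.9, -3.2]
gripper_width: 0.111
```

```bash
python3 - <<'E'
from h import *
s=sensors.state();print(s["position"],s["ft_force"],s["moment"],s["gripper_width"],s["joints"].round(2))
f=viewer.grab_frame("side");save(f,"s3.png",(180,90,440,350),2.3)
E
```

```text
[616.90302977 144.3580027  217.9137471 ] [ 0.11111865 -0.90131347 -3.22028435] [1.45859953 0.02860259 0.04752399] 0.11087549111396021 [-0.76  0.46  0.28  1.42  0.34  1.53  1.05]
```

View pics/s3.png

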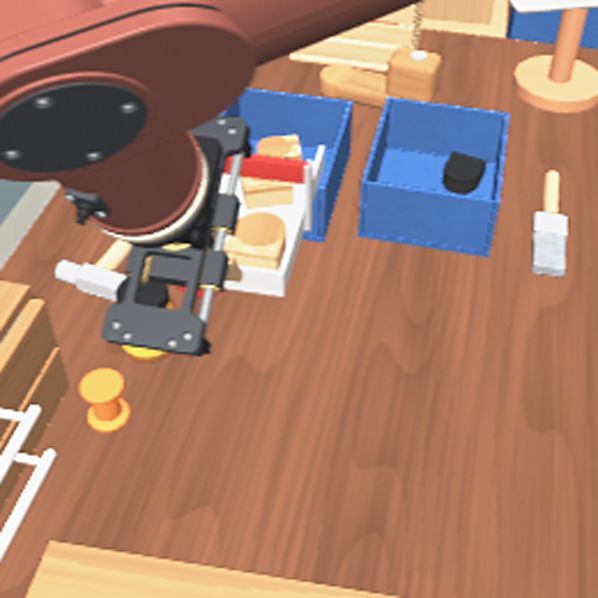

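>>> jog_arm --pt "0 0 0 -0.0045 -0.007 0.004 255" --pt "0 0 0 -0.0045 -0.013 0.0075 255" --pt "0 0 0 -0.0045 -0.015 0.0085 255" --pt "0 0 0 -0.0045 -0.015 0.0085 255" --pt "0 0 0 -0.0045 -0.015 0.0085 255" --pt "0 0 0 -0.0045 -0.015 0.0085 255" --pt "0 0 0 -0.0045 -0.015 0.0085 255" --pt "0 0 0 -0.0045 -0.0105 0.006 255"

```text
clock: 13.02
position: [655.7, 20.7, 220.9]
ee_rot: [0.003, -0.011, 0.966, -0.259]
ft_force: [0.4, 0.3, -3.8]
gripper_width: 0.11
```

>>> jog_arm --pt "0 0 0 0 -0.005 0.003 255" --pt "-2 0 0 0 0 0 255" --pt "-4 0 0 0 0 0 255" --pt "-4 0 0 0 0 0 255" --pt "-4 0 0 0 0 0 255" --pt "-3 0 0 0 0 0 255" --pt "-2 0 0 0 0 0 255" --pt "0 0 0 0 0 0 255"

```text
clock: 13.68
position: [655.7, 15.8, 221.1]
ee_rot: [0.002, -0.011, 0.995, -0.095]
ft_force: [-0.9, -0.8, -2.8]
gripper_width: 0.114
```

```bash
python3 - <<'E'
from h import *
s=sensors.state();q=s["ee_rot"];M=R.from_quat(q[[1,2,3,0]]).as_matrix()
print(s["position"],M[:,2],s["ft_force"],s["moment"],s["gripper_width"],s["joints"].round(2))
f=viewer.grab_frame("top");w=cloud(f);save(f,"t3.png",(280,90,440,230),4.2)
hsv=cv2.cvtColor(f["pixels"],cv2.COLOR_RGB2HSV)
m=(hsv[...,1]<50)&(hsv[...,2]>130)&(w[...,2]>95)&(w[...,2]<260)&(w[...,1]>-230)&(w[...,1]<0)&(abs(w[...,0]-650)<90)
b=w[m];print(m.sum());i=b[:,1]<-165
print(np.percentile(b,[1,50,99],axis=0).round(), b[i].mean(0) if i.any() else 0)
i=b[:,2]<np.polyval(np.polyfit(b[:,1],b[:,2],1),b[:,1])
p=np.polyfit(b[i,1],b[i,2],1);print("slope deg",np.degrees(np.arctan(p[0])),"x ctr lip",)
E
```

```text
[655.6800091   15.80512307 221.13704476] [ 0.005156   -0.189863   -0.98179705] [-0.88077831 -0.78092471 -2.78622968] [ 0.52443244  0.08009912 -0.03100953] 0.11365267660163421 [-0.43  0.36  0.3   1.46  0.09  1.35  1.43]
1167
[[ 588. -172.  122.]
 [ 662. -113.  152.]
 [ 728.   -1.  223.]] [ 653.64154765 -168.68733239  128.43473083]
slope deg 19.70889333186038 x ctr lip
```

View pics/t3.png

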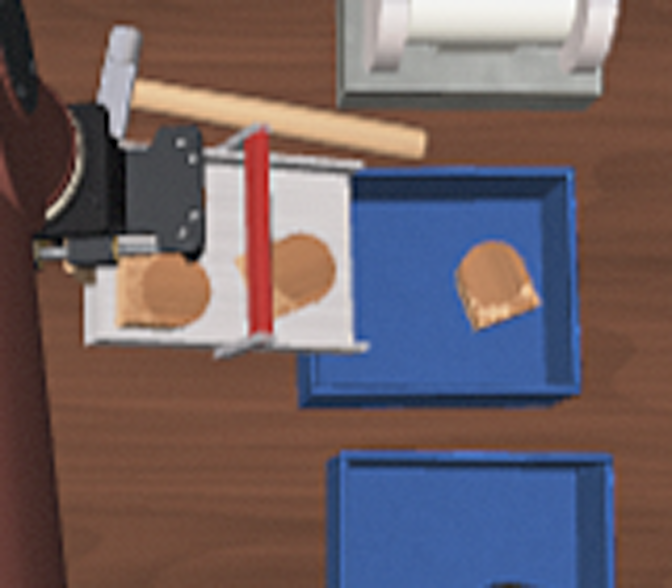

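The tray is held at about 20°. The lip is over the far bin with margins on both sides, and the heels are still on it (the third is hidden under the gripper). I tip with the lip kept over the bin.

>>> jog_arm --pt "-3 0 0 0.002 -0.01 -0.004 255" --pt "-3 0 0 0 -0.0095 -0.0045 255" --pt "-3 0 0 0 -0.009 -0.005 255" --pt "-3 0 0 0 -0.0085 -0.0055 255" --pt "-3 0 0 0 -0.008 -0.006 255" --pt "-3 0 0 0 -0.0075 -0.0065 255" --pt "-3 0 0 0 -0.007 -0.007 255" --pt "-3 0 0 0 -0.0065 -0.0075 255"

```text
clock: 14.4
position: [655.1, -47.0, 267.5]
ee_rot: [-0.002, -0.014, 0.993, 0.114]
ft_force: [0.1, -0.2, -4.7]
gripper_width: 0.108
```

>>> jog_arm --pt "-2 0 0 0 -0.004 -0.005 255" --pt "-2 0 0 0 -0.004 -0.005 255" --pt "-2 0 0 0 -0.004 -0.005 255" --pt "0 0 0 0 0 0 255" --pt "0 0 0 0 0 0 255" --pt "0 0 0 0 0 0 255" --pt "0 0 0 0 0 0 255" --pt "0 0 0 0 0 0 255"

```text
clock: 15.07
position: [655.7, -61.9, 279.0]
ee_rot: [-0.002, -0.014, 0.986, 0.165]
ft_force: [0.2, 0.0, -1.7]
gripper_width: 0.109
```

```bash
python3 - <<'E'
from h import *
s=sensors.state();q=s["ee_rot"];M=R.from_quat(q[[1,2,3,0]]).as_matrix()
print(s["position"],M[:,2],s["ft_force"],s["moment"],s["gripper_width"],s["joints"].round(2))
f=viewer.grab_frame("top");save(f,"t4.png",(280,90,440,230),4.2)
E
```

```text
[655.72683616 -61.85692607 278.99609301] [-0.00922455  0.32506546 -0.94564653] [ 0.17563406  0.02632012 -1.73437859] [-0.47539081 -0.02794035 -0.03129056] 0.1091177695418292 [-0.01  0.4   0.3   1.33 -0.43  1.54  1.91]
```

View pics/t4.png

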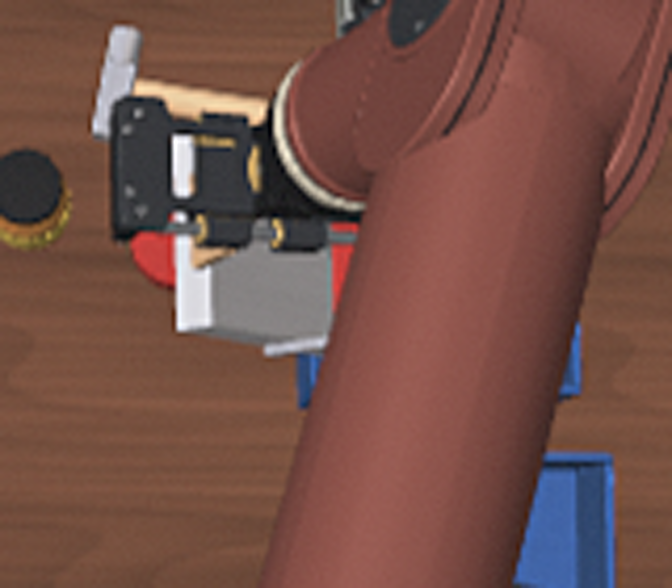

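Tilted to 49°; the rear half of the tray, (270,290), is empty. A side view should show whether the heels are in the bin.

>>> jog_arm --pt "-3 0 0 0 0 0 255" --pt "3 0 0 0 0 0 255" --pt "0 0 0 0 0 0 255" --pt "0 0 0 0 0 0 255" --pt "0 0 0 0 0 0 255" --pt "0 0 0 0 0 0 255" --pt "0 0 0 0 0 0 255" --pt "0 0 0 0 0 0 255"

```text
clock: 15.78
position: [655.7, -63.4, 279.0]
ee_rot: [-0.002, -0.013, 0.986, 0.165]
ft_force: [0.4, -0.9, -1.7]
gripper_width: 0.108
```

```bash
python3 - <<'E'
from h import *
s=sensors.state();print(s["position"],s["ft_force"],s["moment"])
f=viewer.grab_frame("side");save(f,"s5.png",(210,90,410,240),4)
E
```

```text
[655.68600349 -63.44609875 278.96782584] [ 0.43574922 -0.87204741 -1.68917172] [-0.40819408  0.00634927  0.04697914]
```

View pics/s5.png

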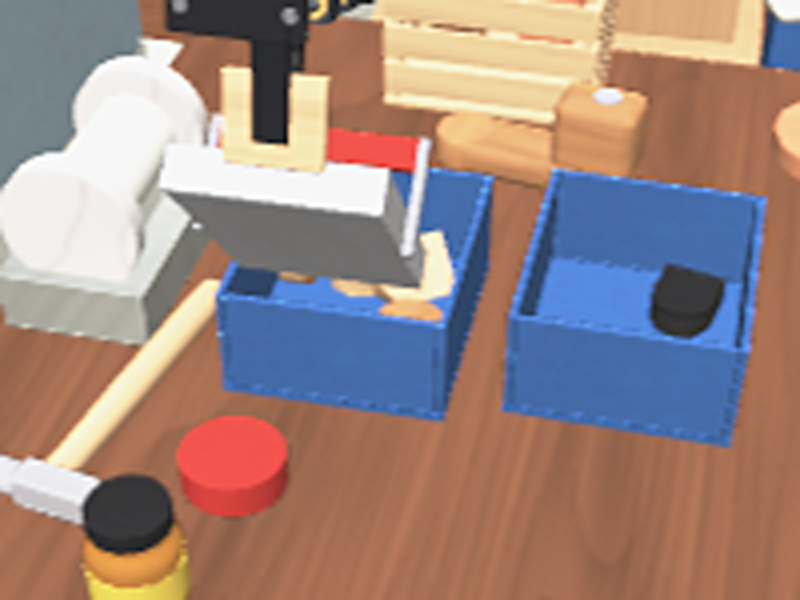

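Heels lie in the far bin, but one is leaning upright by the lip (425,265). I raise the tray straight up, still tipped.

>>> jog_arm --pt "0 0 0 0 0.002 -0.005 255" --pt "0 0 0 0 0.003 -0.009 255" --pt "0 0 0 0 0.004 -0.012 255" --pt "0 0 0 0 0.004 -0.012 255" --pt "0 0 0 0 0.004 -0.012 255" --pt "0 0 0 0 0.002 -0.006 255" --pt "0 0 0 0 0 0 255" --pt "0 0 0 0 0 0 255"

```text
clock: 16.5
position: [655.9, -63.7, 338.6]
ee_rot: [-0.002, -0.013, 0.986, 0.165]
ft_force: [0.5, 0.3, -2.7]
gripper_width: 0.108
```

```bash
python3 - <<'E'
from h import *
s=sensors.state();print(s["position"],s["ft_force"],s["moment"],s["gripper_width"])
f=viewer.grab_frame("side");save(f,"s6.png",(240,90,360,180),6)
E
```

```text
[655.88864119 -63.74469904 338.59822643] [ 0.52746958  0.29666406 -2.72043947] [-0.39328859 -0.01583345 -0.00740144] 0.10815063050947461
```

View pics/s6.png

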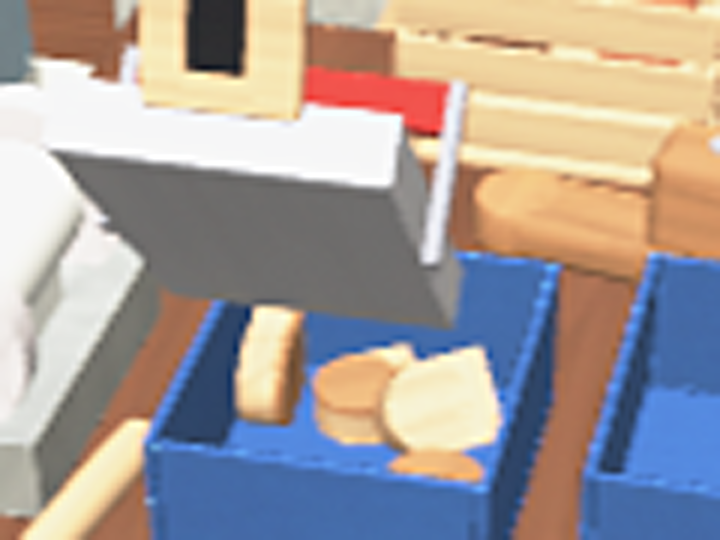

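All four wooden heels (three plus the sample) are in the far bin at (270,365), (355,395), (440,390) and (435,465), and the tray is empty. I level the tray and carry it back.

>>> jog_arm --pt "7 0 0 0 0 0 255" --pt "7 0 0 0 0 0 255" --pt "7 0 0 0 0 0 255" --pt "7 0 0 0 0 0 255" --pt "7 0 0 0 0 0 255" --pt "7 0 0 0 0 0 255" --pt "7 0 0 0 0 0 255" --pt "0 0 0 0 0 0 255"

```text
clock: 17.22
position: [655.6, -55.7, 333.9]
ee_rot: [0.002, -0.019, 0.965, -0.261]
ft_force: [-0.2, 2.0, -4.4]
gripper_width: 0.111
```

>>> jog_arm --pt "0 0 0 0.012 0.022 -0.013 255" --pt "0 0 0 0.012 0.022 -0.013 255" --pt "0 0 0 0.012 0.022 -0.013 255" --pt "0 0 0 0.012 0.022 -0.013 255" --pt "0 0 0 0.012 0.022 -0.013 255" --pt "0 0 0 0.012 0.022 -0.013 255" --pt "0 0 0 0.012 0.022 -0.013 255" --pt "0 0 0 0.01 0.022 -0.013 255"

```text
clock: 17.88
position: [555.3, 139.6, 339.5]
ee_rot: [0.002, -0.013, 0.966, -0.258]
ft_force: [-0.6, 1.4, -2.4]
gripper_width: 0.106
```

```bash
python3 - <<'E'
from h import *
s=sensors.state();q=s["ee_rot"];M=R.from_quat(q[[1,2,3,0]]).as_matrix()
print(s["position"],M[:,2],s["gripper_width"],s["joints"].round(2))
f=viewer.grab_frame("top");w=cloud(f);save(f,"t7.png")
hsv=cv2.cvtColor(f["pixels"],cv2.COLOR_RGB2HSV)
m=(hsv[...,1]<50)&(hsv[...,2]>120)&(w[...,2]>200)&(w[...,2]<380)&(w[...,1]>-120)&(w[...,1]<100)&(abs(w[...,0]-570)<64)
b=w[m];i=np.ones(len(b),bool)
for _ in range(5):
    A=np.c_[b[:,:2],np.ones(len(b))];c=np.linalg.lstsq(A[i],b[i,2],rcond=None)[0];i=abs(A@c-b[:,2])<5
print(m.sum(),i.sum(),np.degrees(np.arctan(c[:2])),b[i].min(0),b[i].max(0))
E
```

```text
[555.2549892  139.6055922  339.54920095] [ 0.01095386 -0.49789745 -0.86716673] 0.10613781870391882 [-0.78  0.29  0.22  1.4   0.39  1.73  1.06]
2955 2797 [0.07166335 0.40695527] [506.09371229 -70.62323693 304.76837928] [629.9222135   99.93143688 315.20938919]
```

>>> jog_arm --pt "0 0 0 0 0.01 0.0173 255" --pt "0 0 0 0 0.02 0.0347 255" --pt "0 0 0 0 0.02 0.0347 255" --pt "0 0 0 0 0.02 0.0347 255" --pt "0 0 0 0 0.02 0.0347 255" --pt "0 0 0 0 0.02 0.0347 255" --pt "0 0 0 0 0.015 0.026 255" --pt "0 0 0 0 0.005 0.0087 255"

```text
clock: 18.6
position: [553.6, 136.8, 74.7]
ee_rot: [-0.0, -0.013, 0.966, -0.26]
ft_force: [-0.2, -0.5, -1.7]
gripper_width: 0.11
```

>>> jog_arm --pt "0 0 0 0 0.005 0.0087 255" --pt "0 0 0 0 0.005 0.0087 255" --pt "0 0 0 0 0.0025 0.0043 255" --pt "0 0 0 0 0 0 255" --pt "0 0 0 0 0 0 255" --pt "0 0 0 0 0 0 255" --pt "0 0 0 0 0 0 255" --pt "0 0 0 0 0 0 255"

```text
clock: 19.27
position: [556.9, 138.4, 55.6]
ee_rot: [0.004, -0.012, 0.966, -0.258]
ft_force: [-0.2, 0.4, -3.2]
gripper_width: 0.112
```

>>> jog_arm --pt "0 0 0 0 0.003 0.0052 255" --pt "0 0 0 0 0.003 0.0052 255" --pt "0 0 0 0 0.002 0.0035 255" --pt "0 0 0 0 0.001 0.0017 255" --pt "0 0 0 0 0.0005 0.0009 255" --pt "0 0 0 0 0 0 255" --pt "0 0 0 0 0 0 255" --pt "0 0 0 0 0 0 255"

```text
clock: 19.93
position: [556.7, 138.2, 36.0]
ee_rot: [0.003, -0.012, 0.966, -0.259]
ft_force: [0.3, -0.1, -2.4]
gripper_width: 0.109
```

>>> jog_arm --pt "0 0 0 0 0.0003 0.0005 255" --pt "0 0 0 0 0.0003 0.0005 255" --pt "0 0 0 0 0 0 255" --pt "0 0 0 0 0 0 255" --pt "0 0 0 0 0 0 255" --pt "0 0 0 0 0 0 255" --pt "0 0 0 0 0 0 255" --pt "0 0 0 0 0 0 255"

```text
clock: 20.6
position: [556.6, 138.1, 34.8]
ee_rot: [0.003, -0.012, 0.966, -0.259]
ft_force: [-0.1, 0.4, -2.7]
gripper_width: 0.108
```

>>> jog_arm --pt "0 0 0 0 0.0004 0.0007 255" --pt "0 0 0 0 0 0 255" --pt "0 0 0 0 0 0 255" --pt "0 0 0 0 0 0 255" --pt "0 0 0 0 0 0 255" --pt "0 0 0 0 0 0 255" --pt "0 0 0 0 0 0 255" --pt "0 0 0 0 0 0 255"

```text
clock: 21.27
position: [556.6, 138.2, 34.3]
ee_rot: [0.003, -0.012, 0.966, -0.259]
ft_force: [-3.0, 1.8, 6.2]
gripper_width: 0.109
```

```bash
python3 - <<'E'
from h import *
s=sensors.state();print(s["position"],s["ft_force"],s["moment"])
f=viewer.grab_frame("top");w=cloud(f)
hsv=cv2.cvtColor(f["pixels"],cv2.COLOR_RGB2HSV)
m=(hsv[...,1]<50)&(hsv[...,2]>120)&(w[...,2]>0)&(w[...,2]<20)&(w[...,1]>-70)&(w[...,1]<90)&(abs(w[...,0]-557)<58)
b=w[m];A=np.c_[b[:,:2],np.ones(len(b))];c=np.linalg.lstsq(A,b[:,2],rcond=None)[0]
print(len(b),np.degrees(c[:2]),np.percentile(b[:,2],[5,50,95]))
E
```

```text
[556.61028475 138.17117778  34.32700514] [-2.96848227  1.82974912  6.18405982] [ 0.1824903   0.46594631 -0.18484495]
1551 [-0.07705065  0.05314054] [1.65225555 5.67132397 9.92789152]
```

Contact with the bench is confirmed and the tray is level. I release (half open) and back out along the tool axis.

>>> jog_arm --pt "0 0 0 0 0 0 128" --pt "0 0 0 0 0 0 128" --pt "0 0 0 0 0 0 128" --pt "0 0 0 0 0 0 128" --pt "0 0 0 0 0 0 128" --pt "0 0 0 0 0 0 128" --pt "0 0 0 0 0 0 128" --pt "0 0 0 0 0 0 128"

```text
clock: 21.98
position: [556.5, 138.1, 33.9]
ee_rot: [0.003, -0.012, 0.966, -0.259]
ft_force: [0.0, -0.9, -0.4]
gripper_width: 0.491
```

>>> jog_arm --pt "0 0 0 0 0 -0.01 128" --pt "0 0 0 0 0 -0.02 128" --pt "0 0 0 0 0 -0.03 128" --pt "0 0 0 0 0 -0.03 128" --pt "0 0 0 0 0 -0.03 128" --pt "0 0 0 0 0 -0.03 128" --pt "0 0 0 0 0 -0.03 128" --pt "0 0 0 0 0 0 128"

```text
clock: 22.65
position: [555.3, 233.2, 195.3]
ee_rot: [0.007, -0.014, 0.967, -0.256]
ft_force: [0.1, 1.3, 0.9]
gripper_width: 0.499
```

```bash
python3 - <<'E'
from h import *
s=sensors.state();print(s["clock"],s["position"],s["ft_force"])
f=viewer.grab_frame("top");save(f,"t8.png",(220,90,440,260),3.5);w=cloud(f)
hsv=cv2.cvtColor(f["pixels"],cv2.COLOR_RGB2HSV)
m=(hsv[...,1]<50)&(hsv[...,2]>120)&(w[...,2]>0)&(w[...,2]<20)&(w[...,1]>-70)&(w[...,1]<90)&(abs(w[...,0]-557)<58)
b=w[m];A=np.c_[b[:,:2],np.ones(len(b))];c=np.linalg.lstsq(A,b[:,2],rcond=None)[0]
print(len(b),np.degrees(c[:2]),np.median(b[:,2]))
def z(x0,y0,x1,y1):
    m=np.zeros((400,640),bool);m[y0:y1,x0:x1]=1;m&=w[...,2]>8;q=w[m];return cv2.minAreaRect(q[:,:2].astype(np.float32))[0]
for b in((308,132,338,162),(272,120,300,152),(243,125,264,146),(298,92,385,130)):print(np.round(z(*b)))
E
```

```text
22.65 [555.29646302 233.15399722 195.34195213] [0.06984507 1.28774435 0.8583213 ]
1538 [-0.00642678  0.11251525] 5.664564563441116
[698. -52.]
[737.  59.]
[730. 171.]
[ 828. -119.]
```

View pics/t8.png

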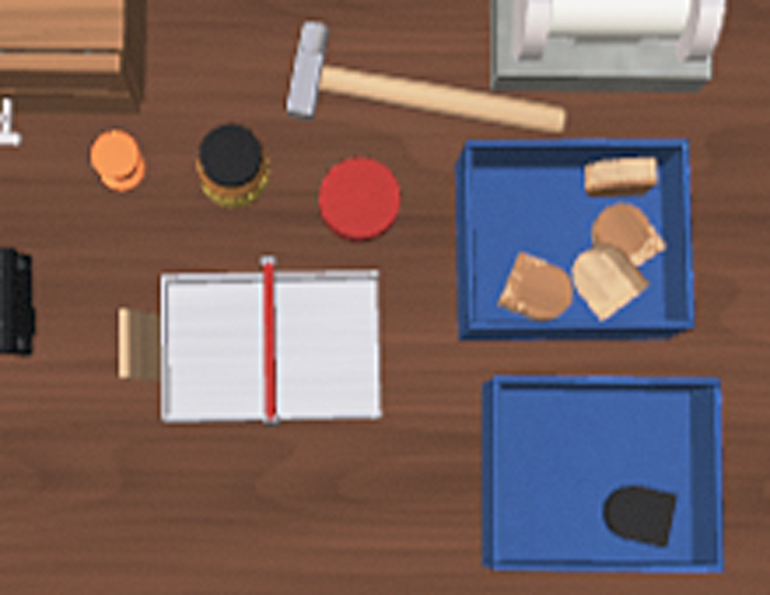

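The tray stands empty and level at (270,345), four wooden heels lie in the far bin, the rubber is alone in the near bin, and the other things are in place. I let the arm settle, then hand in.

>>> jog_arm --pt "0 0 0 0 0 0 128" --pt "0 0 0 0 0 0 128" --pt "0 0 0 0 0 0 128" --pt "0 0 0 0 0 0 128" --pt "0 0 0 0 0 0 128" --pt "0 0 0 0 0 0 128" --pt "0 0 0 0 0 0 128" --pt "0 0 0 0 0 0 128"

```text
clock: 23.37
position: [554.2, 228.0, 189.7]
ee_rot: [0.003, -0.012, 0.966, -0.259]
ft_force: [0.5, -0.1, -0.6]
gripper_width: 0.499
```

```bash
python3 -c "
from h import *
s=sensors.state();print(s['clock'],s['ft_force'],abs(s['joint_vel']).max());print(finish_job())"
```

```text
23.3667 [ 0.46727655 -0.1092341  -0.61495437] 0.0027253478347146996
the job is handed in; nothing more can be done
None
```

I brought the tray out level by its red bar, set it down on the open bench and let go. Then I took it by the end handle and tipped it to about 49° over the far bin, which holds the wooden sample. The empty tray went back on the bench level, and I handed the job in at about 23.4 s; no verdict was reported.

**Last checks:**
- **Heels:** the top picture shows all three heels with the wooden sample in the far bin. One stands on its side and one leans on its neighbour, both well inside the walls. The rubber sample is alone in the near bin.
- **Tray:** it is empty, level to within about 0.1°, on the bench and released.
- **Other things:** the spool, jar, tin and hammer look untouched in the pictures. My rough box measurement put them 5 to 18 mm from their starting readings. I did not separate image-crop effects from real movement, and the largest, the jar at 18 mm, is still under the 30 mm limit. I did not re-measure the brush or the shoe last; the arm did not work near them.
- **Robot:** it was at rest with nothing touching the gripper.

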